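Close the sample bottle and lift it out ready to hand over

TASK

The blue-capped sample bottle has been left with its screw cap loose: while it stands in its square well, turn the cap clockwise until it is fully tight. Then lift that bottle out of the holder and hold it over the holder, upright and still, with its underside about 10 cm above the holder's top, ready for me to take it from you; finish while still holding it there. Leave the white-capped bottle and the things lying around where they are.

Things in the scene. Friction and masses are not known exactly. Their poses are not given: they have to be found in the camera images.
- holder: Fixed grey plastic block 80 x 176 mm, 34 mm high, on an aluminium foot plate 88 x 220 mm, 4 mm thick. Two square wells 56 x 56 mm, 26 mm deep (floor 8 mm above the desk), centred on its y axis at y = +44 and -44 mm; a bottle stands in each and cannot turn there by more than about 2 degrees, so the well takes up the twist of the cap. Origin: centre of the underside, on the desk; z up, y along the row of wells.
- blue_bottle: Loose white square sample bottle with a blue screw cap and a blue band, 0.27 to 0.38 kg in all. Body 54 x 54 mm, 84 mm high; above it a neck 33 mm in diameter, then the cap. Origin: centre of its underside; z along the bottle, upward. It stands in either well, its sides parallel to the holder's. It can be lifted by the tightened cap.
- cap_axis (a point): The centre of the top of the blue cap when tight, on the bottle's axis 120 mm above its underside. The cap is 42 mm in diameter and 26 mm high, so its skirt reaches from 94 to 120 mm above the bottle's underside when tight; finely ribbed side. Loose, it stands up to 2.5 mm higher (thread 6 mm a turn).
- blue_cap (a joint): Turn of the blue cap on its bottle in rad: 0 = fully tight against its stop, growing anticlockwise seen from above (loosening), at most 2.6; starts between 1.0 and 2.2. Turning it takes about 0.06 N m, and it stays where it is left. The cap is captive: it never comes off. When tight, the white pointer on the cap lies over the rib on the bottle's shoulder (the bottle's -x side).
- white_bottle: Loose bottle of the same shape and size with a white, already closed cap and a grey band, standing in the other well. Origin: centre of its underside. To be left alone.
- sample_cup: Small white plastic cup, 34 mm across and 20 mm high, standing near the holder. Origin: centre of its underside. To be left alone.
- counter: White hand tally counter 71 x 48 mm, 34 mm high, lying near the holder. Origin: centre of its underside. To be left alone.
- petri: Shallow round dish with lid, 94 mm across, 17 mm high, lying beside the holder. Origin: centre of its underside. To be left alone.
Mind the look-alikes: they are no part of the job. Leave any brown or green look-alike of the blue_bottle alone.

How it is judged (in metres and radians):
On the way, in this order (a step that is already met when the one before it is completed fails the run):
1. the blue cap is fully tight (within 0.08 rad of its stop) while the bottle still stands in its well (value of joint blue_cap below 0.08 rad and z of blue_bottle in the frame of holder below 0.02 m), for 0.2 s.
2. the blue-capped bottle is lifted clear out of its well (z of blue_bottle in the frame of holder above 0.05 m), for 0.2 s.
At the end, for the whole second after the job is handed in: Cap within 0.08 rad of tight; the fingers hold the blue-capped bottle within 100 mm of the holder's centre (horizontally), underside 60 to 140 mm above the holder's top, upright within 0.09 rad, still (20 mm/s, 0.15 rad/s), touching no holder or bottle; the white-capped one stands in its well (value of joint blue_cap below 0.08 rad and z of blue_bottle in the frame of holder between 0.094 and 0.174 m and horizontal distance between blue_bottle and holder below 0.1 m and angle between blue_bottle's own z axis and vertical below 0.09 rad and linear speed of blue_bottle below 0.02 m/s and angular speed of blue_bottle below 0.15 rad/s and contact force between blue_bottle and the fingers above 1 N and contact force between blue_bottle and holder below 0.1 N and contact force between blue_bottle and white_bottle below 0.1 N and z of white_bottle in the frame of holder below 0.02 m and angle between white_bottle's own z axis and vertical below 0.1 rad); the arm keeps its last pose, push and grip.
It fails at once if the blue-capped bottle is lifted while its cap is loose (value of joint blue_cap above 0.15 rad and z of blue_bottle in the frame of holder above 0.025 m).
It fails at once if the blue-capped bottle is tipped by more than 0.35 rad (angle between blue_bottle's own z axis and vertical above 0.35 rad).
It fails at once if the white-capped bottle is moved by more than 15 mm (distance of white_bottle from where it was at the start of the episode above 0.015 m).
It fails at once if a bystander is pushed away by more than 20 mm (distance of any of sample_cup, counter, petri from where it was at the start of the episode above 0.02 m).
It also fails if it takes over 45 s, if anything falls off the work surface, if the arm or the gripper's body presses on something with over 40 N, if the wrist force passes 120 N, or if a joint passes its speed limit or range.

ROBOT

A 6-joint arm with a two-finger parallel gripper is mounted at the origin on a cart in front of the work surface, level with it; the furniture and walls round the work are solid. World frame = base frame: x ahead of the robot, y to its left, z up, the work surface at z = 0. Lengths are in m, angles in degrees, forces in N, time in s.
With the tool pointing down it reaches from about 0.3 to 0.75 m from the base axis. Payload 8.5 kg.
Tool frame: the origin (TCP) lies at the very end of the fingers, on their centre line; the grasp point (between the pads) lies 19 mm behind it; z points along the fingers, y is the line along which they close (so a half turn about z gives the same grasp; the last joint's range is limited). The gripper opens to 85 mm and grips with 20 to 120 N. Pads are 22 mm wide; open, the fingers measure 114 mm over their backs; the gripper's body (76 mm by 85 mm) begins 54 mm behind the grasp point. The pads swing forward as they close: fully open they stand 13 mm farther back than shut.
Start: joints at [-81.377, 21.807, 74.336, -0, 83.858, -12.336], TCP at [0.197, -0.514, 0.231] pointing down, gripper open.
Joint ranges: [-178.18, 178.18], [-50.72, 133.34], [12.68, 142.11], [-81.47, 261.47], [9.98, 163.14], [-165.26, 165.26]. Speed limits (degrees/s): [136.94, 136.94, 180, 180, 180, 180].

INTERFACE

Orientations are given as a 3x3 rotation matrix whose columns are the frame's x, y, z axes.
In Python, from rig import env, imaging gives the robot as it stands. The module is installed in compiled form; this text tells all that it offers.
- The arm moves only by the tool arm_command, never from a script. Its arguments are lists of equal length, an entry for each row: "turn": the turn, a rotation vector about the tool's x, y, z in units of 5 degrees (1.0 is 5 degrees), a list of three; "xyz": the shift along the tool's x, y, z in units of 50 mm (1.0 is 50 mm), a list of three; "claw": the finger opening in mm, from 0 to 85.4. A call has 1 to 12 rows; each row shifts and turns the commanded pose from where the row before left it, along the tool's axes as they then stand; what a row does not reach is not made up. A row lasts 1/10 s, in which the tool goes at most 50 mm and 8.59 degrees, less where a joint would pass 70% of its speed; a pose out of reach is approached as far as the arm can. A call is refused whole if a number of a shift passes 1 or a number of a turn 1, either way. A call with a gripper value outside its range is refused whole. The fingers move at their own pace and stop on an object; "squeeze" is the grip in N (left out, the last holds). Time passes only in rows, so rows that do not move let the fingers close. It gives the time, the measured TCP pose, the force, the opening and the grip force at its end, in the units of the state.
- env.observe(): the state, without advancing time (a new reading comes with each control period).
- imaging.get_image(name): name is "side" or "top" or "wrist"; returns (picture, depth): 480x640x3 uint8, blue, green, red; 480x640 float32, m along the optical axis (not along the pixel's ray), 0 where there is no reading.
- imaging.camera_info(name): a dict with "camera_matrix" (3x3 intrinsics, pixels), "rvec" (rotation vector, rad) and "tvec" (3), from world to camera coordinates, as OpenCV has them. Camera axes: x right, y down, z forward; pixel columns grow to the right and rows downward; lengths in m; the calibration is good to about 2 mm. The wrist camera is an equidistant fisheye: a pixel r from the principal point sees the ray r / f radians off the axis. A picture is of the moment at which its call begins: read the wrist's pose just before it. camera_info takes no time and is no camera call; for the wrist camera it gives the pose at the moment of the call.
- env.close_job(): hands the job in; it is judged then, once.
The state is a dict: "time_s": time; "q": joint angles; "qvel": joint speeds; "joint_efforts": joint torques, N m; "position": TCP position; "tool_rot": TCP orientation; "ft_force": force on the tool from outside, world axes, zero at the start; "wrist_torque": the same for the moment, N m; "grip_width": finger opening in m; "gripper_force": force on a finger pad.
Only numpy, scipy, OpenCV 4.12 (cv2) and the standard library are available. Lean on these libraries where they do the work, as an engineer would, in place of code of your own. Each camera call takes 0.05 s, during which the arm holds its last target. There are 200 camera calls.

## Working session

There is one attempt and no reset: what is moved stays moved. The work goes in short steps, Python scripts to look and compute and a tool call to move; the robot and the scene stay as the last step left them, time stands still between calls to the robot, and variables do not carry over. Pictures are saved under pics/ and viewed, at most 10 in all, crops included, and the job is handed in when it is done.

Besides the shell and the picture viewer there is one more tool, called by a JSON object that holds its "op" and its "data". arm_command: Moves the arm, as the interface text tells. Its arguments: {"type":"object","properties":{"turn":{"type":"array"},"xyz":{"type":"array"},"claw":{"type":"array"},"squeeze":{"type":"number"}},"required":["turn","xyz","claw"]}

```bash
mkdir -p pics
python3 - <<'E'
from rig import env, imaging
import cv2,numpy as np
for n in ("top","side"):
    im,d=imaging.get_image(n); cv2.imwrite(f"pics/{n}0.png",im); np.save(f"pics/{n}0.npy",d)
s=env.observe(); print(s["time_s"],s["position"],s["tool_rot"],s["grip_width"])
E
```

```text
0.1 [ 0.19668423 -0.51337888  0.23074952] [[ 9.33852477e-01  3.57658375e-01 -1.95044625e-04]
 [ 3.57658319e-01 -9.33851626e-01  1.29131278e-03]
 [ 2.79706090e-04 -1.27565497e-03 -9.99999147e-01]] 0.08535629569243154
```

View pics/top0.png

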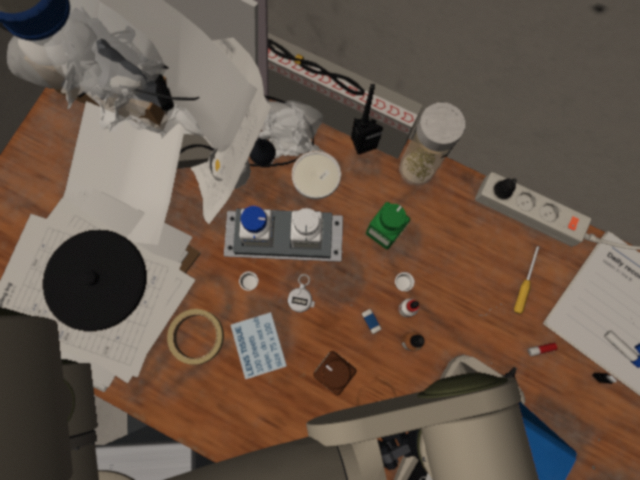

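View pics/side0.png

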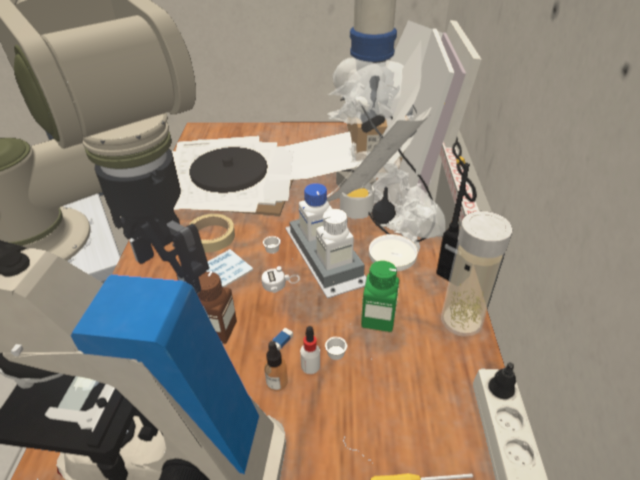

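The top view shows the blue cap near (254,218), the white cap near (306,222) and the holder's long axis roughly horizontal. The side view has the blue bottle at (316,200). A sheet stands behind and left of the blue bottle, so I need to watch clearance there.

```bash
cat > h.py <<'E'
import cv2,numpy as np
from rig import env,imaging
def ray(ci,uv):
    K=np.array(ci["camera_matrix"],float);R=cv2.Rodrigues(np.array(ci["rvec"],float))[0];t=np.array(ci["tvec"],float).ravel()
    c=-R.T@t
    return c,R.T@np.linalg.solve(K,[uv[0],uv[1],1.])
def onplane(ci,uv,z):
    c,r=ray(ci,uv); return c+r*(z-c[2])/r[2]
def blue(im):
    h=cv2.cvtColor(im,cv2.COLOR_BGR2HSV); return cv2.inRange(h,(108,140,60),(128,255,255))
E
python3 - <<'E'
from h import *
im=cv2.imread("pics/top0.png");d=np.load("pics/top0.npy");ci=imaging.camera_info("top")
m=blue(im);n,l,s,c=cv2.connectedComponentsWithStats(m)
for i in range(1,n):
    if s[i,4]>20: print(s[i],c[i],onplane(ci,c[i],0.128))
def pts(im,d,x0,y0,x1,y1):
    K=np.array(ci["camera_matrix"]);R=cv2.Rodrigues(np.array(ci["rvec"]))[0];t=np.array(ci["tvec"]).ravel()
    v,u=np.mgrid[y0:y1,x0:x1];z=d[y0:y1,x0:x1]
    p=np.stack([(u-K[0,2])/K[0,0]*z,(v-K[1,2])/K[1,1]*z,z],-1)
    return (p-t)@R
P=pts(im,d,0,0,640,480)
q=P[195:250,225:345].reshape(-1,3)
capm=(q[:,2]>0.12)&(q[:,2]<.14); Q=q[capm]
print("cap pts",len(Q),np.median(Q[:,2]))
lab=cv2.kmeans(Q[:,:2].astype(np.float32),2,None,(3,50,1e-4),3,2)
for k in (0,1):
    w=Q[lab[1].ravel()==k]; print(w.min(0),w.max(0),(w.min(0)+w.max(0))[:2]/2,np.median(w[:,2]),len(w))
# holder plate long axis: points height 0.025..0.045
hb=q[(q[:,2]>.028)&(q[:,2]<.042)];r=cv2.minAreaRect(hb[:,:2].astype(np.float32));print("block",len(hb),r)
# tall things within 0.16 m of the blue cap
print("K",ci["camera_matrix"][0][0], "cam", ray(ci,(0,0))[0])
hm=P[...,2]
np.save("pics/P.npy",P)
crop=cv2.resize(im[150:290,190:390],None,fx=4,fy=4,interpolation=cv2.INTER_CUBIC);cv2.imwrite("pics/crop.png",crop)
E
```

```text
[  0   0  46  20 244] [22.00409836 12.5942623 ] [0.91645843 0.11388104 0.128     ]
[241 207  25  25 438] [252.58675799 218.46803653] [ 0.51430386 -0.28952795  0.128     ]
[634 357   6  10  35] [637.25714286 362.28571429] [ 0.25313573 -0.88229326  0.128     ]
cap pts 1034 0.128718887622846
[ 0.48580922 -0.39736019  0.12001762] [ 0.52719894 -0.35566207  0.1335131 ] [ 0.50650408 -0.37651113] 0.1279578075118914 512
[ 0.49407115 -0.3110569   0.12000754] [ 0.53630687 -0.2682508   0.13331344] [ 0.51518901 -0.28965385] 0.12937948936410593 522
block 1521 ((0.5165403485298157, -0.33923929929733276), (0.1910078227519989, 0.07606299221515656), 87.1227798461914)
K 519.9513765607713 cam [ 0.29386991 -0.37549158  0.95831898]
```

View pics/crop.png

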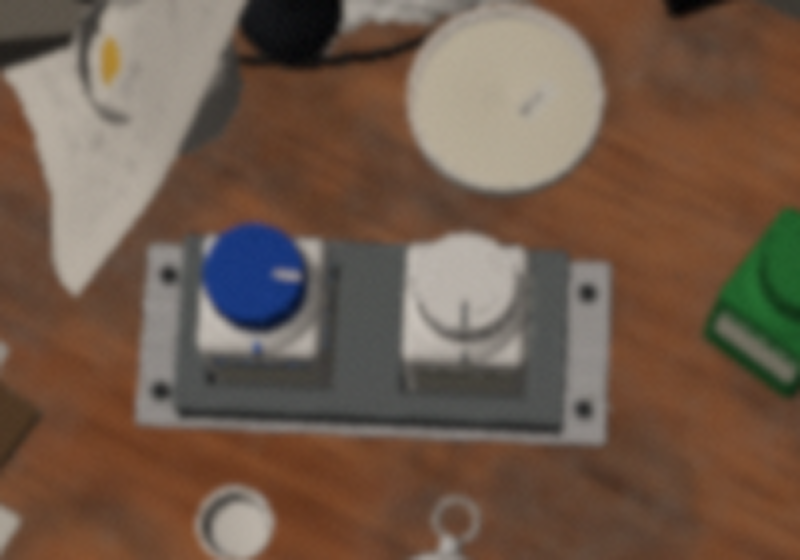

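The crop shows the pointer at (288,275) in the crop, to the right of the cap centre at (255,268). The rib is at (257,348), which is toward the robot. The cap is therefore about 84° loose. I'll check how close and how high the paper sheet is, with its tip at about (75,290) in the crop.

Run:
```python
from h import *
P=np.load("pics/P.npy").reshape(-1,3); c=np.array([.515,-.2895])
r=np.hypot(*(P[:,:2]-c).T)
for lo,hi in ((.05,.07),(.07,.09),(.09,.11),(.11,.14),(.14,.18)):
    s=P[(r>lo)&(r<hi)&(P[:,2]>.05)]
    s=s[s[:,1]>-.29-.03]
    if len(s): k=s[:,2].argmax(); print(lo,hi,len(s),"top",s[k],"ymin",s[s[:,1].argmin()])
ci=imaging.camera_info("top")
a=np.array([onplane(ci,(190+u/4,150+v/4),.004)[:2] for u,v in ((150,243),(610,262),(137,425),(606,443))])
print("plate corners",a, "yaw of y axis", [np.degrees(np.arctan2(*(a[i]-a[i+1])[::-1])) for i in (0,2)], a.mean(0))
pt=onplane(ci,(190+288/4,150+275/4),.1295);ct=onplane(ci,(190+255/4,150+268.5/4),.1295)
print("ptr az",np.degrees(np.arctan2(*(pt-ct)[[1,0]])),ct)
# side-view check of cap centre
im=cv2.imread("pics/side0.png");cs=imaging.camera_info("side");m=blue(im);n,l,s,cc=cv2.connectedComponentsWithStats(m)
for i in range(1,n):
    if 50<s[i,4] and 290<cc[i][0]<340 : print(s[i],cc[i],onplane(cs,cc[i],.116+.003))
```

```text
0.07 0.09 246 top [ 0.60332059 -0.27677164  0.13582082] ymin [ 0.60332059 -0.27677164  0.13582082]
0.09 0.11 461 top [ 0.62374363 -0.29949039  0.18590739] ymin [ 0.62374363 -0.29949039  0.18590739]
0.11 0.14 841 top [ 0.65144216 -0.31947483  0.23874198] ymin [ 0.64444809 -0.31993458  0.22973308]
0.14 0.18 1878 top [ 0.65781607 -0.31997981  0.24210171] ymin [ 0.65781607 -0.31997981  0.24210171]
plate corners [[ 0.56471459 -0.22951391]
 [ 0.54457913 -0.44713711]
 [ 0.47713533 -0.22200014]
 [ 0.45774638 -0.43987706]] yaw of y axis [np.float64(84.71379197357813), np.float64(84.91462195363195)] [ 0.51104386 -0.33463206]
ptr az -104.29102173738511 [ 0.51609154 -0.29165508  0.1295    ]
[306 185  20  11 162] [314.90123457 189.62345679] [ 0.51901331 -0.27695272  0.119     ]
```

{"op": "arm_command", "data": {"turn": [[0, 0, 0], [0, 0, 0], [0, 0, 0], [0, 0, 0], [0, 0, 0], [0, 0, 0], [0, 0, 0], [0, 0, 0], [0, 0, 0], [0, 0, 0], [0, 0, 0], [0, 0, 0]], "xyz": [[0.4, -0.1, 0], [0.7, -0.17, 0], [0.75, -0.19, 0], [0.75, -0.19, 0], [0.75, -0.19, 0], [0.75, -0.19, 0], [0.75, -0.19, 0], [0.75, -0.19, 0], [0.75, -0.19, 0], [0.7, -0.17, 0], [0.5, -0.12, 0], [0, 0, 0]], "claw": [62, 62, 62, 62, 62, 62, 62, 62, 62, 62, 62, 62]}}

```text
time_s: 1.3
position: [0.5173, -0.2883, 0.2306]
tool_rot: [[0.933, 0.361, -0.0], [0.361, -0.933, 0.001], [0.0, -0.001, -1.0]]
ft_force: [-0.4, -0.0, 0.6]
grip_width: 0.0618
gripper_force: 0.0
```

{"op": "arm_command", "data": {"turn": [[0, 0, -1], [0, 0, -1], [0, 0, -1], [0, 0, -1], [0, 0, -1], [0, 0, -1], [0, 0, 0], [0, 0, 0]], "xyz": [[0, 0, 0], [0, 0, 0], [0, 0, 0], [0, 0, 0], [0, 0, 0], [0, 0, 0], [0, 0, 0], [0, 0, 0]], "claw": [62, 62, 62, 62, 62, 62, 62, 62]}}

```text
time_s: 2.1
position: [0.515, -0.2907, 0.2312]
tool_rot: [[0.632, 0.775, -0.0], [0.775, -0.632, 0.0], [-0.0, -0.0, -1.0]]
ft_force: [-0.3, -0.3, -0.2]
grip_width: 0.0623
gripper_force: 0.0
```

Run:
```python
from h import *
s=env.observe();ci=imaging.camera_info("wrist");im,d=imaging.get_image("wrist");cv2.imwrite("pics/w1.png",im)
print(s["time_s"],s["position"],s["tool_rot"],s["q"],s["grip_width"],s["ft_force"])
K=np.array(ci["camera_matrix"],float);R=cv2.Rodrigues(np.array(ci["rvec"],float))[0];t=np.array(ci["tvec"],float).ravel();c=-R.T@t
m=blue(im);n,l,st,cc=cv2.connectedComponentsWithStats(m)
def wp(uv,z):
    v=np.array([(uv[0]-K[0,2])/K[0,0],(uv[1]-K[1,2])/K[1,1]]);th=np.linalg.norm(v)
    w=R.T@np.r_[v/max(th,1e-9)*np.sin(th),np.cos(th)];return c+w*(z-c[2])/w[2]
print("cam",c)
for i in range(1,n):
    if st[i,4]>100: print(st[i],cc[i],wp(cc[i],.1295))
```

```text
2.1 [ 0.51497024 -0.2906862   0.23116435] [[ 6.32129710e-01  7.74862472e-01 -4.23287615e-04]
 [ 7.74862582e-01 -6.32129676e-01  2.26400471e-04]
 [-9.21434341e-05 -4.71104198e-04 -9.99999885e-01]] [-4.09016644e+01  2.60363292e+01  6.74311590e+01 -6.08613902e-03
  8.65593362e+01 -1.69387220e+00] 0.062295479661795085 [-0.33716928 -0.34214716 -0.18883526]
cam [ 0.56134852 -0.23426737  0.37284529]
[ 283  204   59   62 2793] [312.07482993 234.2613677 ] [ 0.51697766 -0.28666827  0.1295    ]
```

View pics/w1.png

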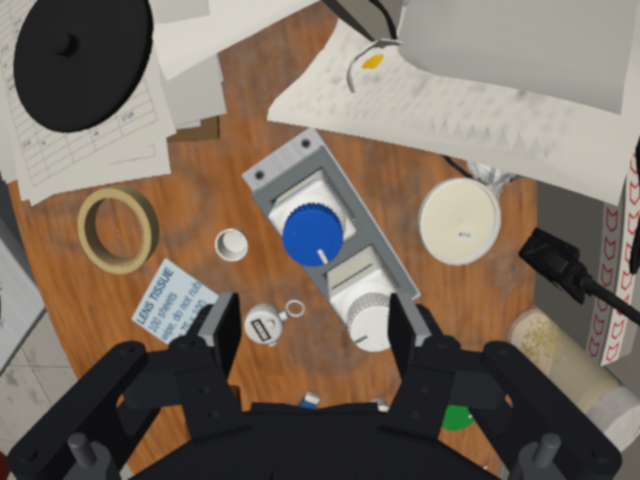

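Run:
```python
from h import *
P=np.load("pics/P.npy").reshape(-1,3); c=np.array([.515,-.2895])
v=P[:,:2]-c;r=np.hypot(*v.T);a=np.degrees(np.arctan2(v[:,1],v[:,0]))
for zl in (.15,.2):
  for lo in range(-180,180,15):
    s=(a>=lo)&(a<lo+15)&(P[:,2]>zl)&(r<.2)&(r>.04)
    if s.sum()>3: print(zl,lo,s.sum(),"rmin %.3f"%np.sort(r[s])[2],"z %.3f"%P[s][np.argsort(r[s])[2],2])
```

```text
0.15 -30 37 rmin 0.135 z 0.239
0.15 -15 1127 rmin 0.101 z 0.164
0.15 0 1075 rmin 0.096 z 0.150
0.2 -30 37 rmin 0.135 z 0.239
0.2 -15 821 rmin 0.117 z 0.201
0.2 0 198 rmin 0.175 z 0.201
```

The wrist view shows the blue cap at (312,234) with its pointer toward the white cap. The camera sits on the tool's +x side, so I'll keep it away from the sheet at azimuth -30 to 15° by starting the twist from about azimuth 150°.

{"op": "arm_command", "data": {"turn": [[0, 0, -1], [0, 0, -1], [0, 0, -1], [0, 0, -1], [0, 0, -1], [0, 0, -1], [0, 0, -1], [0, 0, -1], [0, 0, -1], [0, 0, -1]], "xyz": [[0, 0, 0], [0, 0, 0], [0, 0, 0], [0, 0, 0], [0, 0, 0], [0, 0, 0], [0, 0, 0], [0, 0, 0], [0, 0, 0], [0, 0, 0]], "claw": [62, 62, 62, 62, 62, 62, 62, 62, 62, 62]}}

```text
time_s: 3.15
position: [0.5153, -0.2904, 0.2313]
tool_rot: [[-0.192, 0.981, -0.0], [0.981, 0.192, 0.0], [0.0, -0.0, -1.0]]
ft_force: [-0.4, -0.1, -0.2]
grip_width: 0.0621
gripper_force: 0.0
```

{"op": "arm_command", "data": {"turn": [[0, 0, -1], [0, 0, -1], [0, 0, -1], [0, 0, -1], [0, 0, -1], [0, 0, -1], [0, 0, -1], [0, 0, -1], [0, 0, -1], [0, 0, -1], [0, 0, 0], [0, 0, 0]], "xyz": [[0, 0, 0], [0, 0, 0], [0, 0, 0], [0, 0, 0], [0, 0, 0], [0, 0, 0], [0, 0, 0], [0, 0, 0], [0, 0, 0], [0, 0, 0], [0, 0, 0], [0, 0, 0]], "claw": [62, 62, 62, 62, 62, 62, 62, 62, 62, 62, 62, 62]}}

```text
time_s: 4.35
position: [0.5153, -0.2904, 0.2313]
tool_rot: [[-0.873, 0.488, -0.0], [0.488, 0.873, 0.0], [0.0, 0.0, -1.0]]
ft_force: [-0.4, -0.2, 0.0]
grip_width: 0.062
gripper_force: 0.0
```

```bash
cat >> h.py <<'E'
def wp(ci,uv,z):
    K=np.array(ci["camera_matrix"],float);R=cv2.Rodrigues(np.array(ci["rvec"],float))[0];c=-R.T@np.array(ci["tvec"],float).ravel()
    v=np.array([(uv[0]-K[0,2])/K[0,0],(uv[1]-K[1,2])/K[1,1]]);th=np.linalg.norm(v)
    w=R.T@np.r_[v/max(th,1e-9)*np.sin(th),np.cos(th)];return c+w*(z-c[2])/w[2]
E
python3 - <<'E'
from h import *
s=env.observe();ci=imaging.camera_info("wrist");im,d=imaging.get_image("wrist");cv2.imwrite("pics/w2.png",im)
print(s["time_s"],s["position"],s["tool_rot"],s["q"],s["grip_width"])
m=blue(im);n,l,st,cc=cv2.connectedComponentsWithStats(m)
i=1+st[1:,4].argmax()
print(st[i],cc[i],wp(ci,cc[i],.1295),d[int(cc[i][1]),int(cc[i][0])])
x,y,w,h=st[i,:4]
cv2.imwrite("pics/w2c.png",cv2.resize(im[y-60:y+h+60,x-60:x+w+60],None,fx=3,fy=3,interpolation=cv2.INTER_CUBIC)); print(x-60,y-60)
E
```

```text
4.35 [ 0.51533579 -0.29037103  0.23128871] [[-8.72700685e-01  4.88255574e-01 -9.86967375e-05]
 [ 4.88255570e-01  8.72700690e-01  5.52960165e-05]
 [ 1.13131299e-04  6.76396326e-08 -9.99999994e-01]] [-4.08565821e+01  2.60389249e+01  6.74060643e+01 -1.30532049e-03
  8.65613604e+01 -1.01630514e+02] 0.06204750208520279
[ 285  203   59   62 2779] [314.84958618 233.32457719] [ 0.51231842 -0.28743485  0.1295    ] 0.25304765
225 143
```

View pics/w2c.png

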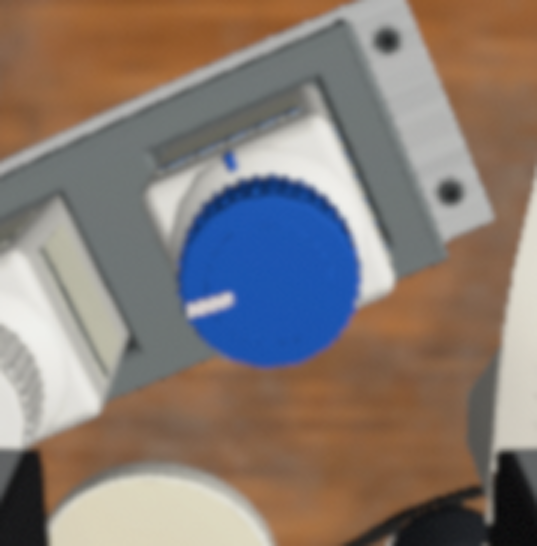

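The crop shows the rib at (229,160) above the cap, and the pointer at (210,305) left of the cap centre (268,272). That is about 80 to 85° loose, as expected. Combining the two wrist views gives the cap axis at (0.515,-0.289). Descending now.

{"op": "arm_command", "data": {"turn": [[0, 0, 0], [0, 0, 0], [0, 0, 0], [0, 0, 0], [0, 0, 0], [0, 0, 0], [0, 0, 0], [0, 0, 0], [0, 0, 0]], "xyz": [[0, 0.02, 0.2], [0, 0, 0.4], [0, 0, 0.4], [0, 0, 0.4], [0, 0, 0.4], [0, 0, 0.4], [0, 0, 0.3], [0, 0, 0.15], [0, 0, 0]], "claw": [62, 62, 62, 62, 62, 62, 62, 62, 62]}}

```text
time_s: 5.3
position: [0.5155, -0.2891, 0.0977]
tool_rot: [[-0.874, 0.486, -0.002], [0.486, 0.874, 0.001], [0.002, 0.0, -1.0]]
ft_force: [0.5, -0.4, 0.7]
grip_width: 0.062
gripper_force: 0.0
```

{"op": "arm_command", "data": {"turn": [[0, 0, 0], [0, 0, 0], [0, 0, 0], [0, 0, 0], [0, 0, 0], [0, 0, 0], [0, 0, 0], [0, 0, 0]], "xyz": [[0, 0, 0], [0, 0, 0], [0, 0, 0], [0, 0, 0], [0, 0, 0], [0, 0, 0], [0, 0, 0], [0, 0, 0]], "claw": [54, 48, 44, 38, 36, 36, 36, 36], "squeeze": 45}}

```text
time_s: 6.1
position: [0.5161, -0.2898, 0.0995]
tool_rot: [[-0.874, 0.486, 0.001], [0.486, 0.874, -0.001], [-0.001, -0.0, -1.0]]
ft_force: [-1.3, -0.8, 5.8]
grip_width: 0.041
gripper_force: 45.0
```

{"op": "arm_command", "data": {"turn": [[0, 0, 0.5], [0, 0, 1], [0, 0, 1], [0, 0, 1], [0, 0, 1], [0, 0, 1], [0, 0, 1], [0, 0, 1], [0, 0, 1], [0, 0, 1], [0, 0, 1], [0, 0, 0.5]], "xyz": [[0, 0, 0.001], [0, 0, 0.0017], [0, 0, 0.0017], [0, 0, 0.0017], [0, 0, 0.0017], [0, 0, 0.0017], [0, 0, 0.0017], [0, 0, 0.0017], [0, 0, 0.0017], [0, 0, 0.0017], [0, 0, 0.0017], [0, 0, 0.001]], "claw": [36, 36, 36, 36, 36, 36, 36, 36, 36, 36, 36, 36]}}

```text
time_s: 7.3
position: [0.5153, -0.2903, 0.0986]
tool_rot: [[-0.101, 0.995, -0.001], [0.995, 0.101, -0.002], [-0.002, -0.001, -1.0]]
ft_force: [-6.3, -3.3, 7.6]
grip_width: 0.0408
gripper_force: 45.4
```

Run:
```python
from h import *
s=env.observe();print(s["position"],s["wrist_torque"],s["ft_force"],s["q"][5])
```

```text
[ 0.51526889 -0.29025605  0.09862265] [-0.54670176  1.18317464  0.03022074] [-6.29817891 -3.30789309  7.5605047 ] -46.53881171040437
```

{"op": "arm_command", "data": {"turn": [[0, 0, 0.5], [0, 0, 0.9], [0, 0, 0.9], [0, 0, 0.7], [0, 0, 0.4], [0, 0, 0.4], [0, 0, 0]], "xyz": [[0, 0, 0.001], [0, 0, 0.0015], [0, 0, 0.0015], [0, 0, 0.001], [0, 0, 0], [0, 0, 0], [0, 0, 0]], "claw": [36, 36, 36, 36, 36, 36, 36]}}

```text
time_s: 8.0
position: [0.5151, -0.2902, 0.0984]
tool_rot: [[0.227, 0.974, -0.002], [0.974, -0.227, -0.002], [-0.002, -0.001, -1.0]]
ft_force: [-6.3, -3.4, 8.4]
grip_width: 0.0408
gripper_force: 45.5
```

Run:
```python
from h import *
s=env.observe();print(s["position"],s["wrist_torque"],s["ft_force"],s["q"][5],s["grip_width"])
```

```text
[ 0.51507589 -0.29019179  0.09838654] [-0.46510852  1.30104349  0.01588356] [-6.30030999 -3.42882128  8.39405034] -27.650510658482084 0.040767771292803394
```

{"op": "arm_command", "data": {"turn": [[0, 0, 0.5], [0, 0, 0.5], [0, 0, 0.4], [0, 0, 0]], "xyz": [[0, 0, 0], [0, 0, 0.002], [0, 0, 0], [0, 0, 0]], "claw": [36, 36, 36, 36]}}

```text
time_s: 8.4
position: [0.5151, -0.2901, 0.0983]
tool_rot: [[0.344, 0.939, -0.002], [0.939, -0.344, -0.002], [-0.002, -0.001, -1.0]]
ft_force: [-7.3, -1.9, 9.1]
grip_width: 0.0413
gripper_force: 45.5
```

Run:
```python
from h import *
s=env.observe();print(s["position"],s["wrist_torque"],s["ft_force"],s["q"][5],s["grip_width"],s["joint_efforts"][5])
```

```text
[ 0.51508123 -0.29013202  0.09831352] [-0.43303193  1.34572369  0.06391257] [-7.27074437 -1.93111069  9.06536023] -20.651074545421533 0.04126594352523144 0.3518746141344309
```

{"op": "arm_command", "data": {"turn": [[0, 0, 0.4], [0, 0, 0.4], [0, 0, 0.2], [0, 0, 0]], "xyz": [[0, 0, 0], [0, 0, 0], [0, 0, 0], [0, 0, 0]], "claw": [36, 36, 36, 36]}}

```text
time_s: 8.8
position: [0.5151, -0.2901, 0.0982]
tool_rot: [[0.424, 0.906, -0.002], [0.906, -0.424, -0.001], [-0.002, -0.001, -1.0]]
ft_force: [-6.8, -2.4, 8.5]
grip_width: 0.0409
gripper_force: 45.5
```

Run:
```python
from h import *
s=env.observe();print(s["position"],s["wrist_torque"],s["ft_force"],s["q"][5],s["grip_width"],s["joint_efforts"][5])
```

```text
[ 0.51505341 -0.29009172  0.09822793] [-0.39858659  1.33333781  0.0326803 ] [-6.75650504 -2.39262384  8.54326423] -15.680585847988274 0.04092105822002138 0.21068616304546595
```

{"op": "arm_command", "data": {"turn": [[0, 0, 0.4], [0, 0, 0.4], [0, 0, 0.2], [0, 0, 0]], "xyz": [[0, 0, 0], [0, 0, 0.002], [0, 0, 0], [0, 0, 0]], "claw": [36, 36, 36, 36]}}

```text
time_s: 9.2
position: [0.5155, -0.2897, 0.0981]
tool_rot: [[0.501, 0.866, -0.001], [0.866, -0.501, -0.001], [-0.001, -0.0, -1.0]]
ft_force: [-4.7, -0.9, 8.4]
grip_width: 0.0408
gripper_force: 45.5
```

Run:
```python
from h import *
s=env.observe();print(s["position"],s["wrist_torque"],s["ft_force"],s["q"][5],s["grip_width"],s["joint_efforts"][5])
for n in ("wrist","side"):
    im,d=imaging.get_image(n);cv2.imwrite(f"pics/{n}3.png",im)
w=cv2.imread("pics/wrist3.png")[150:350,180:460];sd=cv2.imread("pics/side3.png")[150:300,250:420]
a=cv2.resize(w,(560,400));b=cv2.resize(sd,(240,212))
o=np.zeros((400,800,3),np.uint8);o[:,:560]=a;o[:212,560:]=b;cv2.imwrite("pics/c3.png",o)
```

```text
[ 0.51545006 -0.28968686  0.09811434] [-0.00549214  0.82671673  0.05620589] [-4.70171931 -0.9153913   8.42825621] -10.69609981104178 0.040818686072213166 0.19070249050855637
```

View pics/c3.png

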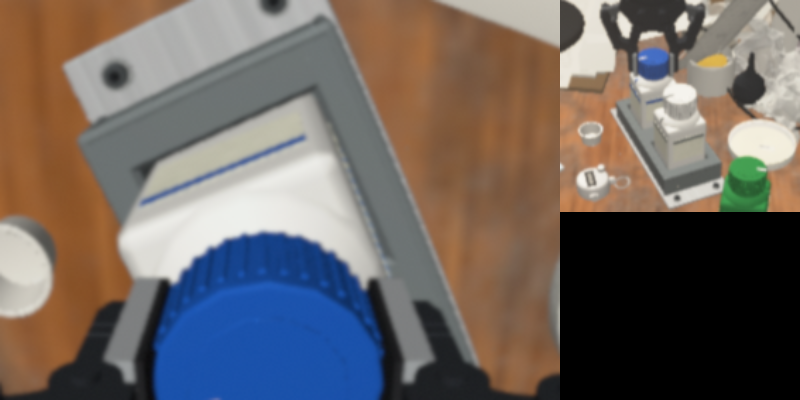

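The wrist crop shows the cap firmly between the pads, with the bottle standing in its well. The pointer just appears at the bottom edge, near (215,398). I'll measure its azimuth from the full frame.

Run:
```python
from h import *
im=cv2.imread("pics/wrist3.png");ci=imaging.camera_info("wrist")
m=blue(im);n,l,st,cc=cv2.connectedComponentsWithStats(m);i=1+st[1:,4].argmax();print(st[i])
cn=max(cv2.findContours((l==i).astype(np.uint8),cv2.RETR_EXTERNAL,cv2.CHAIN_APPROX_NONE)[0],key=cv2.contourArea)
hull=np.zeros(m.shape,np.uint8);cv2.fillConvexPoly(hull,cv2.convexHull(cn),255)
hs=cv2.cvtColor(im,cv2.COLOR_BGR2HSV);p=((hs[...,1]<110)&(hs[...,2]>110)&(hull>0)).astype(np.uint8)
n,l,s2,c2=cv2.connectedComponentsWithStats(p);ctr=np.array(env.observe()["position"])
for k in range(1,n):
    if s2[k,4]>15:
        w=wp(ci,c2[k],.129);print(s2[k],c2[k],w,"az",np.degrees(np.arctan2(w[1]+.2895,w[0]-.5152)),"r",np.hypot(w[1]+.2895,w[0]-.5152))
cv2.imwrite("pics/c4.png",cv2.resize(im[240:440,220:420],None,fx=3,fy=3))
```

```text
[  256   267   116   121 10744]
[266 281  11  12  16] [271.0625 286.625 ] [ 0.51570073 -0.2620749   0.129     ] az 88.95401203303082 r 0.02742966805686023
[261 350  31  16 255] [276.73333333 356.91372549] [ 0.50240048 -0.28648481  0.129     ] az 166.744474772251 r 0.01314986949341023
```

View pics/c4.png

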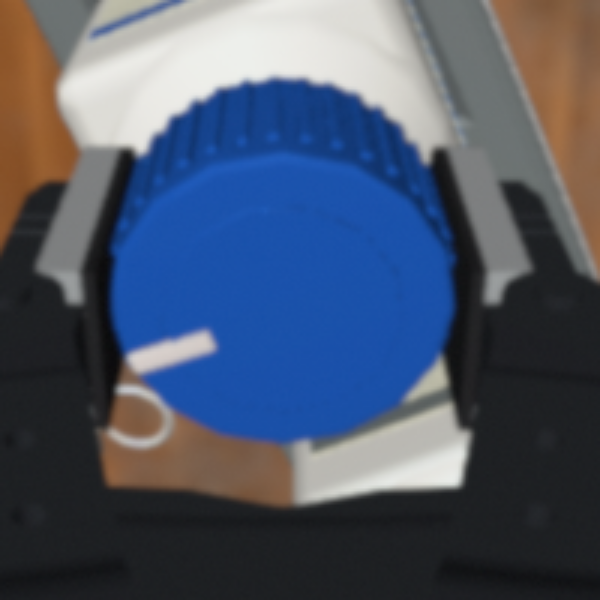

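Run:
```python
from h import *
ci=imaging.camera_info("wrist")
az=lambda a,b,z:np.degrees(np.arctan2(*(wp(ci,b,z)-wp(ci,a,z))[[1,0]]))
print("pointer",az((220+212/3,240+338/3),(220+130/3,240+362/3),.129))
print("band (y axis)",az((180+305/2,150+137/2),(180+140/2,150+203/2),.05))
print("holder edge",az((180+325/2,150+22/2),(180+82/2,150+138/2),.034))
im=cv2.imread("pics/wrist3.png");m=blue(im)
print(wp(ci,(220+283/3,240+297/3),.129),np.linalg.norm(wp(ci,(220+112/3,240+297/3),.129)-wp(ci,(220+455/3,240+297/3),.129)))
```

```text
pointer 170.72875787865613
band (y axis) 172.37592480895367
holder edge 175.19867186522382
[ 0.51795885 -0.28643534  0.129     ] 0.04002244281165429
```

The pointer is now almost over the rib. I'll turn on in small steps until the stop shows up in the torque.

{"op": "arm_command", "data": {"turn": [[0, 0, 0.4], [0, 0, 0.4], [0, 0, 0.2], [0, 0, 0]], "xyz": [[0, 0, 0], [0, 0, 0], [0, 0, 0], [0, 0, 0]], "claw": [36, 36, 36, 36]}}

```text
time_s: 9.7
position: [0.516, -0.2889, 0.098]
tool_rot: [[0.573, 0.819, 0.0], [0.819, -0.573, 0.0], [0.0, -0.0, -1.0]]
ft_force: [-1.4, 2.6, 6.1]
grip_width: 0.0408
gripper_force: 45.5
```

Run:
```python
from h import *
s=env.observe();print(s["position"],s["wrist_torque"],s["ft_force"],s["q"][5],s["grip_width"],s["joint_efforts"][5])
```

```text
[ 0.51595944 -0.28891777  0.0980391 ] [0.47800123 0.25168544 0.70236652] [-1.37826381  2.64163127  6.1200369 ] -5.743402466959797 0.04077080805506275 0.8324840292334557
```

{"op": "arm_command", "data": {"turn": [[0, 0, 0.4], [0, 0, 0.4], [0, 0, 0.2], [0, 0, 0]], "xyz": [[0, 0, 0], [0, 0, 0], [0, 0, 0], [0, 0, 0]], "claw": [36, 36, 36, 36]}}

```text
time_s: 10.1
position: [0.5161, -0.2886, 0.0979]
tool_rot: [[0.643, 0.766, 0.0], [0.766, -0.643, 0.001], [0.001, -0.0, -1.0]]
ft_force: [-1.0, 3.9, 6.2]
grip_width: 0.0408
gripper_force: 45.4
```

Run:
```python
from h import *
s=env.observe();print(s["position"],s["wrist_torque"],s["ft_force"],s["q"][5],s["grip_width"],s["joint_efforts"][5])
im,d=imaging.get_image("wrist");cv2.imwrite("pics/wrist5.png",im)
ci=imaging.camera_info("wrist");hs=cv2.cvtColor(im,cv2.COLOR_BGR2HSV)
p=((hs[...,1]<110)&(hs[...,2]>110)).astype(np.uint8);n,l,s2,c2=cv2.connectedComponentsWithStats(p)
for k in range(1,n):
    if 80<s2[k,4]<700 and 245<c2[k][0]<380 and 310<c2[k][1]<390:
        e=cv2.fitLine(np.argwhere(l==k)[:,::-1].astype(np.float32),cv2.DIST_L2,0,.01,.01).ravel()
        a=wp(ci,e[2:],.129);b=wp(ci,e[2:]+10*e[:2],.129);print(s2[k],c2[k],"az",np.degrees(np.arctan2(*(b-a)[[1,0]])))
```

```text
[ 0.51609107 -0.28857341  0.09791825] [0.65147014 0.08467449 0.06815595] [-1.02763229  3.94445017  6.16729883] -0.7014850529261382 0.04075997596108791 0.15114485286176205
```

Run:
```python
from h import *
w=cv2.imread("pics/wrist5.png");sd,_=imaging.get_image("side")
o=np.zeros((600,800,3),np.uint8);o[:,:450]=cv2.resize(w[200:400,250-25:400-25],(450,600));o[:350,450:]=cv2.resize(sd[150:250,270:370],(350,350));cv2.imwrite("pics/c5.png",o)
```

```text
(no output)
```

View pics/c5.png

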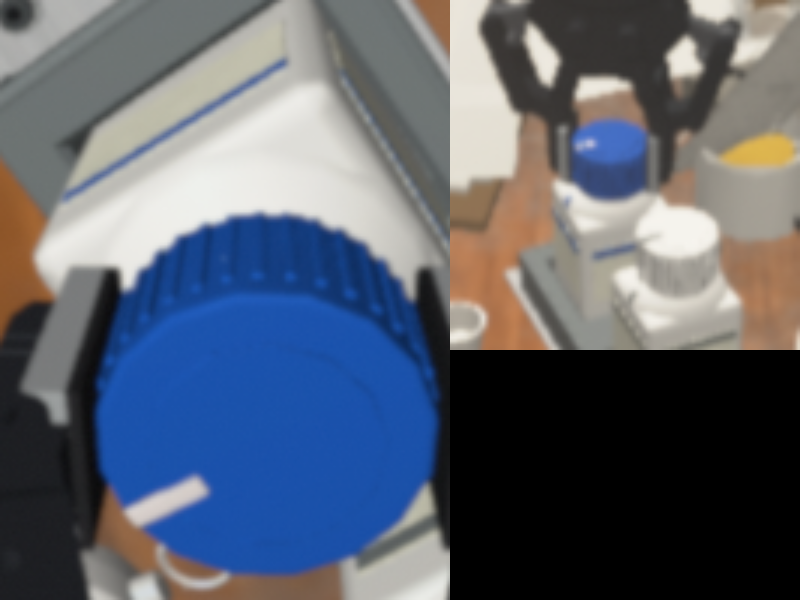

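The pointer is parallel to the bottle's side and has begun to slip against the pads, after a torque peak of 0.70 N m, so the cap is at its stop. I'll grip a little harder and push a few degrees more to confirm.

{"op": "arm_command", "data": {"turn": [[0, 0, 0], [0, 0, 0], [0, 0, 0.3], [0, 0, 0.3], [0, 0, 0]], "xyz": [[0, 0, 0], [0, 0, 0], [0, 0, 0], [0, 0, 0], [0, 0, 0]], "claw": [34, 34, 34, 34, 34], "squeeze": 60}}

```text
time_s: 10.7
position: [0.5157, -0.2889, 0.0979]
tool_rot: [[0.682, 0.732, -0.001], [0.732, -0.682, 0.0], [-0.0, -0.001, -1.0]]
ft_force: [-3.0, 2.5, 7.8]
grip_width: 0.0404
gripper_force: 60.1
```

Run:
```python
from h import *
s=env.observe();print(s["position"],s["wrist_torque"],s["ft_force"],s["q"][5],s["grip_width"],s["joint_efforts"][5])
ci=imaging.camera_info("wrist")
```

```text
[ 0.51570095 -0.28894     0.09791437] [0.42154539 0.50066883 0.59702974] [-3.01448423  2.5075072   7.75915316] 2.2711276377532816 0.04042075976010253 0.8550368808209896
```

Stop confirmed at 0.6 N m. Lifting.

{"op": "arm_command", "data": {"turn": [[0, 0, 0], [0, 0, 0], [0, 0, 0], [0, 0, 0], [0, 0, 0], [0, 0, 0], [0, 0, 0], [0, 0, 0], [0, 0, 0], [0, 0, 0], [0, 0, 0], [0, 0, 0]], "xyz": [[0, 0, -0.03], [0, 0, -0.06], [0, 0, -0.09], [0, 0, -0.1], [0, 0, -0.1], [0, 0, -0.1], [0, 0, -0.12], [0, 0, -0.12], [0, 0, -0.12], [0, 0, -0.12], [0, 0, -0.12], [0, 0, -0.12]], "claw": [34, 34, 34, 34, 34, 34, 34, 34, 34, 34, 34, 34]}}

```text
time_s: 11.9
position: [0.5159, -0.2895, 0.1581]
tool_rot: [[0.683, 0.731, 0.0], [0.731, -0.683, -0.0], [0.0, 0.0, -1.0]]
ft_force: [0.5, -0.0, -3.7]
grip_width: 0.0403
gripper_force: 64.8
```

{"op": "arm_command", "data": {"turn": [[0, 0, 0], [0, 0, 0], [0, 0, 0], [0, 0, 0], [0, 0, 0], [0, 0, 0], [0, 0, 0], [0, 0, 0], [0, 0, 0], [0, 0, 0], [0, 0, 0], [0, 0, 0]], "xyz": [[0, 0, -0.15], [0, 0, -0.18], [0, 0, -0.2], [0, 0, -0.2], [0, 0, -0.2], [0, 0, -0.2], [0, 0, -0.12], [0, 0, -0.06], [0, 0, 0], [0, 0, 0], [0, 0, 0], [0, 0, 0]], "claw": [34, 34, 34, 34, 34, 34, 34, 34, 34, 34, 34, 34]}}

```text
time_s: 13.1
position: [0.5158, -0.2894, 0.2226]
tool_rot: [[0.683, 0.731, -0.001], [0.731, -0.683, 0.0], [-0.0, -0.001, -1.0]]
ft_force: [-0.2, -0.4, -3.4]
grip_width: 0.0403
gripper_force: 64.8
```

Run:
```python
from h import *
s=env.observe();print(s["time_s"],s["position"],s["wrist_torque"],s["ft_force"],s["qvel"],s["grip_width"],s["gripper_force"])
sd,_=imaging.get_image("side");w,_=imaging.get_image("wrist");cv2.imwrite("pics/side6.png",sd)
o=np.zeros((480,800,3),np.uint8);o[:,:400]=cv2.resize(sd[80:320,210:410],(400,480));o[:,400:]=cv2.resize(w[200:440,210:410],(400,480));cv2.imwrite("pics/c6.png",o)
```

```text
13.1 [ 0.51584664 -0.2893961   0.22256581] [0.01528464 0.05218772 0.04454673] [-0.21317576 -0.39947642 -3.39149897] [-0.0174118  -0.06732898 -0.09838626 -0.03523079 -0.01068364 -0.06437665] 0.04034448951845571 64.80422616004944
```

View pics/c6.png

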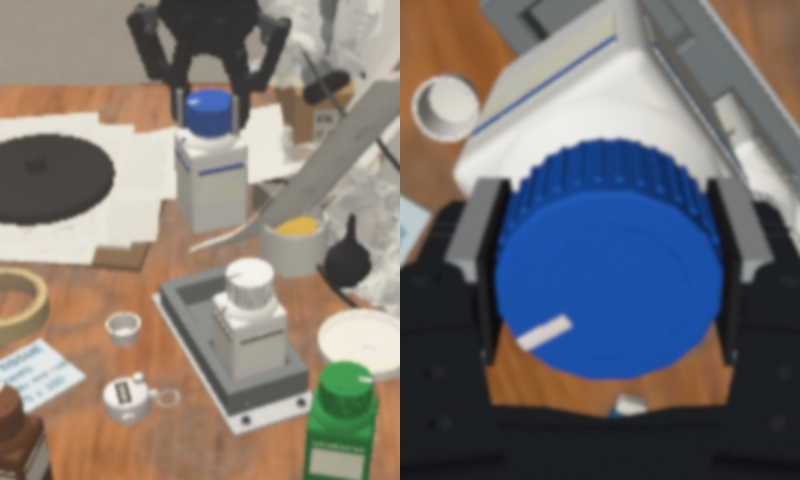

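The picture shows the blue bottle hanging upright from the pads over its empty well. The pointer is in line with the bottle's side, and the white bottle still stands in its well. It rose 125 mm, so the underside is about 0.099 m above the holder top. Handing in.

```bash
python3 -c "
from rig import env
print(env.close_job())"
```

```text
the job is handed in; nothing more can be done
None
```

I tightened the blue cap to its stop while the bottle stood in its well, then lifted the bottle; the arm is holding it upright and still over the holder, underside about 10 cm above the top. The job is handed in, but no verdict came back.

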